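# Find the loose bin bolt and hold its cap open

## Task

The tilt-out bin under the ledge has begun to sag because one of its three brass mounting bolts is loose: tap the bolt heads from above until you find the one that sinks, and push that one down most of its travel. Then lift that bolt's hinged cap by its orange tab to at least halfway upright (about 50 degrees) and finish still holding it open with the gripper, so that the bolt can be tightened. Leave the other two caps shut, lift no cap whose bolt has not sunk, and do not shift or tip the tumblers.

Things in the scene. Friction and masses are not known exactly. Their poses are not given: they have to be found in the camera images.
- ledge: painted wooden ledge, 200 (x) by 1040 (y) mm, its top 160 mm above the work surface, on two end panels, fixed; the white tilt-out bin hangs under its middle. Origin on the work surface under the ledge's middle.
- mount_1: one of three like bolt mounts fixed on the ledge, in any order: grey base plate 96x58x6 mm, on it a hinged white cap 84x50x5 mm with a brass bolt standing up through its 28 mm hole. Origin: on the bolt's axis at the ledge's top; x from hinge to orange tab, y along the hinge, z up. Hinge line at x -30, z 6 mm; tab centre x 44, z 26 mm; shut cap: x -30 to 54 mm, top face z 11 mm
- head_1 (a point): middle of the top of the round bolt head (18 mm across) of mount_1, 22 mm above the ledge, 11 mm above the cap, before any tap
- bolt_1 (a joint): how far the bolt of mount_1 has sunk, m: 0 at the start. A tight bolt gives less than 1 mm. The loose one (exactly one of the three) slides down under about 2 N, up to 8 mm (its head then still 3 mm above the cap), and stays where it was pushed
- tab_1 (a point): centre of the orange upright tab on the cap of mount_1: 10 mm thick along the mount's x, 24 mm wide along its y, 30 mm tall (11 to 41 mm above the ledge when shut); moves with the cap
- cap_1 (a joint): opening angle of the cap of mount_1, rad: 0 shut, up to 1.4; the tab end swings up and back over the hinge (towards the mount's -x). A light spring (under 2 N at the tab) shuts it when let go
- mount_2: one of three like bolt mounts fixed on the ledge, in any order: grey base plate 96x58x6 mm, on it a hinged white cap 84x50x5 mm with a brass bolt standing up through its 28 mm hole. Origin: on the bolt's axis at the ledge's top; x from hinge to orange tab, y along the hinge, z up. Hinge line at x -30, z 6 mm; tab centre x 44, z 26 mm; shut cap: x -30 to 54 mm, top face z 11 mm
- head_2 (a point): middle of the top of the round bolt head (18 mm across) of mount_2, 22 mm above the ledge, 11 mm above the cap, before any tap
- bolt_2 (a joint): how far the bolt of mount_2 has sunk, m: 0 at the start. A tight bolt gives less than 1 mm. The loose one (exactly one of the three) slides down under about 2 N, up to 8 mm (its head then still 3 mm above the cap), and stays where it was pushed
- tab_2 (a point): centre of the orange upright tab on the cap of mount_2: 10 mm thick along the mount's x, 24 mm wide along its y, 30 mm tall (11 to 41 mm above the ledge when shut); moves with the cap
- cap_2 (a joint): opening angle of the cap of mount_2, rad: 0 shut, up to 1.4; the tab end swings up and back over the hinge (towards the mount's -x). A light spring (under 2 N at the tab) shuts it when let go
- mount_3: one of three like bolt mounts fixed on the ledge, in any order: grey base plate 96x58x6 mm, on it a hinged white cap 84x50x5 mm with a brass bolt standing up through its 28 mm hole. Origin: on the bolt's axis at the ledge's top; x from hinge to orange tab, y along the hinge, z up. Hinge line at x -30, z 6 mm; tab centre x 44, z 26 mm; shut cap: x -30 to 54 mm, top face z 11 mm
- head_3 (a point): middle of the top of the round bolt head (18 mm across) of mount_3, 22 mm above the ledge, 11 mm above the cap, before any tap
- bolt_3 (a joint): how far the bolt of mount_3 has sunk, m: 0 at the start. A tight bolt gives less than 1 mm. The loose one (exactly one of the three) slides down under about 2 N, up to 8 mm (its head then still 3 mm above the cap), and stays where it was pushed
- tab_3 (a point): centre of the orange upright tab on the cap of mount_3: 10 mm thick along the mount's x, 24 mm wide along its y, 30 mm tall (11 to 41 mm above the ledge when shut); moves with the cap
- cap_3 (a joint): opening angle of the cap of mount_3, rad: 0 shut, up to 1.4; the tab end swings up and back over the hinge (towards the mount's -x). A light spring (under 2 N at the tab) shuts it when let go
- steel_tumbler: steel tumbler with one toothbrush, loose bystander on the ledge, 72 mm across the rim, 92 mm tall, brushes reaching 150 mm above the ledge; origin at the centre of its underside
- glass_tumbler: clear glass tumbler with two toothbrushes, loose bystander on the ledge, 72 mm across the rim, 92 mm tall, brushes reaching 150 mm above the ledge; origin at the centre of its underside
- blue_tumbler: blue plastic tumbler with two toothbrushes, loose bystander on the ledge, 72 mm across the rim, 92 mm tall, brushes reaching 150 mm above the ledge; origin at the centre of its underside
- amber_tumbler: amber glass tumbler with one toothbrush, loose bystander on the ledge, 72 mm across the rim, 92 mm tall, brushes reaching 150 mm above the ledge; origin at the centre of its underside

How it is judged:
On the way, in this order (a step that is already met when the one before it is completed fails the run):
1. the loose bolt has been tapped down by more than 4 mm (value of joint any of bolt_1, bolt_2, bolt_3 above 0.004 m), for 0.1 s.
2. the gripper has lifted the loose bolt's cap more than 0.75 rad open (((value of joint bolt_1 above 0.004 m and value of joint cap_1 above 0.75 rad and contact force between the fingers and cap_1 above 0.2 N and value of joint each of cap_2, cap_3 below 0.15 rad) or (value of joint bolt_2 above 0.004 m and value of joint cap_2 above 0.75 rad and contact force between the fingers and cap_2 above 0.2 N and value of joint each of cap_1, cap_3 below 0.15 rad) or (value of joint bolt_3 above 0.004 m and value of joint cap_3 above 0.75 rad and contact force between the fingers and cap_3 above 0.2 N and value of joint each of cap_1, cap_2 below 0.15 rad))), for 0.2 s.
At the end, for the whole second after the job is handed in: The bolt that gave way is still down by more than 4 mm, its cap is more than 0.75 rad open, at rest and held by the gripper's fingers (contact over 0.2 N), the other two caps are shut (under 0.15 rad), and every tumbler is within 30 mm of its start and tilted less than 0.3 rad (((value of joint bolt_1 above 0.004 m and value of joint cap_1 above 0.75 rad and contact force between the fingers and cap_1 above 0.2 N and value of joint each of cap_2, cap_3 below 0.15 rad) or (value of joint bolt_2 above 0.004 m and value of joint cap_2 above 0.75 rad and contact force between the fingers and cap_2 above 0.2 N and value of joint each of cap_1, cap_3 below 0.15 rad) or (value of joint bolt_3 above 0.004 m and value of joint cap_3 above 0.75 rad and contact force between the fingers and cap_3 above 0.2 N and value of joint each of cap_1, cap_2 below 0.15 rad)) and velocity of joint cap_1 between -0.1 and 0.1 rad/s and velocity of joint cap_2 between -0.1 and 0.1 rad/s and velocity of joint cap_3 between -0.1 and 0.1 rad/s and distance of each of steel_tumbler, glass_tumbler, blue_tumbler, amber_tumbler from where it was at the start of the episode below 0.03 m and angle between each of steel_tumbler, glass_tumbler, blue_tumbler, amber_tumbler's own z axis and vertical below 0.3 rad); the arm keeps its last pose, push and grip.
It fails at once if a cap is lifted (over 0.3 rad) whose bolt has not sunk: a tight bolt's cap, or the loose bolt's before it was tapped down ((value of joint cap_1 above 0.3 rad and value of joint bolt_1 below 0.003 m) or (value of joint cap_2 above 0.3 rad and value of joint bolt_2 below 0.003 m) or (value of joint cap_3 above 0.3 rad and value of joint bolt_3 below 0.003 m)).
It fails at once if a tumbler is shifted more than 30 mm or tipped (not (distance of each of steel_tumbler, glass_tumbler, blue_tumbler, amber_tumbler from where it was at the start of the episode below 0.03 m and angle between each of steel_tumbler, glass_tumbler, blue_tumbler, amber_tumbler's own z axis and vertical below 0.3 rad)).
It also fails if it takes over 53 s, if anything falls off the work surface, if the arm or the gripper's body presses on something with over 40 N, if the wrist force passes 120 N, or if a joint passes its speed limit or range.

## Robot

A 7-joint arm with a two-finger parallel gripper is mounted at the origin on the work surface. World frame = base frame: x ahead of the robot, y to its left, z up, the work surface at z = 0. Lengths are in m, angles in rad, forces in N, time in s.
With the tool pointing down it reaches from about 0.35 to 0.9 m from the base axis. Payload 8.1 kg.
Tool frame: the origin (TCP) lies at the very end of the fingers, on their centre line; the grasp point (between the pads) lies 19 mm behind it; z points along the fingers, x is the direction in which the jaws open and shut, and the axes are right-handed (so a half turn about z gives the same grasp; the last joint's range is limited). The gripper opens to 92 mm and grips with 3 to 60 N. Pads are 19 mm wide; open, the fingers measure 130 mm over their backs; the gripper's body (75 mm by 190 mm) begins 47 mm behind the grasp point.
Start: joints at [1.048, 0.434, 0.025, 1.573, -0.012, 1.134, -0.075], TCP at [0.255, -0.571, 0.227] pointing down, gripper open.
Joint ranges: [-2.62, 2.62], [-0.44, 2.09], [-1.27, 1.32], [0.08, 2.57], [-1.32, 4.46], [0.12, 2], [-2.74, 2.74]. Speed limits (rad/s): [2.22, 2.22, 3.01, 3.01, 3.14, 3.14, 3.14].

## Interface

Orientations are given as a rotation vector (axis times angle).
In Python, from cell import status, viewer, arm gives the robot as it stands.
- The arm moves only by the tool jog_arm, never from a script. Its argument "commands" is text: rows parted by semicolons, each of 7 numbers parted by spaces: the closure, from -1 (fully open) to 1 (shut), then the shift along the world's x, y, z normalised to -1 to 1, where 1 is 0.3 m, then the turn, a rotation vector about the world's x, y, z normalised to -1 to 1, where 1 is 2 pi rad. In form: jaw dx dy dz wx wy wz; .... A call has exactly 5 rows; each row shifts and turns the commanded pose from where the row before left it; what a row does not reach is not made up. A row lasts 1/10 s, in which the tool goes at most 50 mm and 8.59 degrees, less where a joint would pass 70% of its speed; a pose out of reach is approached as far as the arm can. A call with a number of a shift or a turn outside -1 to 1 is refused whole. A call with a gripper value outside its range is refused whole. The fingers move at their own pace and stop on an object; "force" is the grip in N (left out, the last holds). Time passes only in rows, so rows that do not move let the fingers close, or fill a call up. It gives the time, the measured TCP pose, the force and the opening at its end, in the units of the state.
- status.observe(): the state, without advancing time (a new reading comes with each control period).
- viewer.get_image(name): name is "side" or "top"; returns a dict with "pixels" (420x560x3 uint8, red, green, blue), "z_map" (420x560 float32, m along the optical axis (not along the pixel's ray), 0 where there is no reading), "camera_matrix" (3x3 intrinsics, pixels), "k1" (the pictures are not rectified: a ray, as slopes to the right and down, at radius r is drawn at 1 + k1 r^2 times it, then the intrinsics apply), "R" (3x3) and "t" (3): a world point X has camera coordinates R X + t. Camera axes: x right, y down, z forward; pixel columns grow to the right and rows downward; lengths in m; the calibration is good to about 2 mm. A picture is of the moment at which its call begins.
- arm.sign_off(): hands the job in, once; it reports no verdict.
The state is a dict: "clock": time; "joints": joint angles; "dq": joint speeds; "joint_efforts": joint torques, N m; "position": TCP position; "ee_rot": TCP orientation; "force": force on the tool from outside, world axes, zero at the start; "ft_torque": the same for the moment, N m; "width": opening from 0.0 (shut) to 1.0 (fully open).
Only numpy, scipy, OpenCV 4.12 (cv2) and the standard library are available. Lean on these libraries where they do the work, as an engineer would, in place of code of your own. Each camera call takes 0.05 s, during which the arm holds its last target. There are 200 camera calls.

## Working session

There is one attempt and no reset: what is moved stays moved. The work goes in short steps, Python scripts to look and compute and a tool call to move; the robot and the scene stay as the last step left them, time stands still between calls to the robot, and variables do not carry over. Pictures are saved under pics/ and viewed, about 8 in all and at most 12, crops included, and the job is handed in when it is done.

Besides the shell and the picture viewer there is one more tool, called after "Request:" by a JSON object that holds its "fn" and its "kwargs". jog_arm: Moves the arm, as the interface text tells. Scaled input: -1 to 1 covers 0.3 m each way for a shift and 2 pi rad each way for a turn. Its arguments: {"type":"object","properties":{"commands":{"type":"string"},"force":{"type":"number"}},"required":["commands"]}

```bash
mkdir -p pics; ls
cat > h.py <<'E'
import numpy as np, cv2
from cell import status, viewer, arm
def grab(n):
    return viewer.get_image(n)
def ray(im,uv):
    K=np.array(im["camera_matrix"]);k=im["k1"]
    d=(np.atleast_2d(uv)-K[:2,2])/[K[0,0],K[1,1]]
    u=d.copy()
    for _ in range(20): u=d/(1+k*(u**2).sum(1,keepdims=True))
    return u
def pts(im,uv,z=None,depth=None):
    u=ray(im,uv);R=np.array(im["R"]);t=np.array(im["t"])
    d=np.c_[u,np.ones(len(u))]
    if depth is not None: return (d*np.asarray(depth).reshape(-1,1)-t)@R
    c=-R.T@t; w=d@R
    return c+w*((z-c[2])/w[:,2:])
E
python3 - <<'E'
from h import *
for n in("top","side"):
    im=grab(n); cv2.imwrite(f"pics/{n}0.png",im["pixels"][...,::-1]); np.savez(f"{n}0.npz",**im)
    print(n,im["camera_matrix"],im["k1"],-np.array(im["R"]).T@im["t"])
print(status.observe())
E
```

```text
pics
top [[533.51803791   0.         272.59093   ]
 [  0.         533.51803791 206.60946247]
 [  0.           0.           1.        ]] 0.038980768894788215 [0.31025934 0.00576885 1.53478579]
side [[493.19247532   0.         279.63930801]
 [  0.         493.19247532 213.44678707]
 [  0.           0.           1.        ]] -0.11704020525720306 [ 0.49674334 -0.96506641  1.17255643]
{'clock': 0.1, 'joints': array([ 1.0483727 ,  0.43516168,  0.02500002,  1.57397951, -0.01158708,
        1.13402261, -0.07507506]), 'dq': array([-6.52182946e-04, -8.84557665e-04, -7.73697380e-04, -2.20453996e-03,
        3.26709946e-04, -2.98178185e-05,  1.98720715e-04]), 'joint_efforts': array([ 2.94079029e-03, -6.69131327e+01,  9.88216996e-01, -3.15147007e+01,
       -6.04527164e-02,  3.74289765e-02,  6.91215268e-05]), 'position': array([ 0.25449885, -0.57034115,  0.22602886]), 'ee_rot': array([-2.63497483e+00,  1.70952121e+00,  1.99890602e-03]), 'force': array([-0.21723097, -0.60080259, -0.41980665]), 'ft_torque': array([ 0.06783728, -0.01696305, -0.04195868]), 'width': 1.0023675946923367}
```

View pics/top0.png

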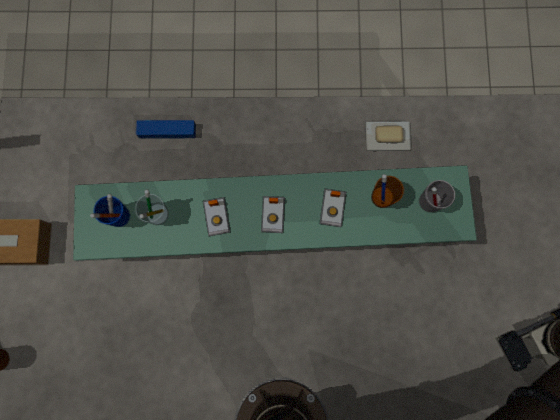

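View pics/side0.png

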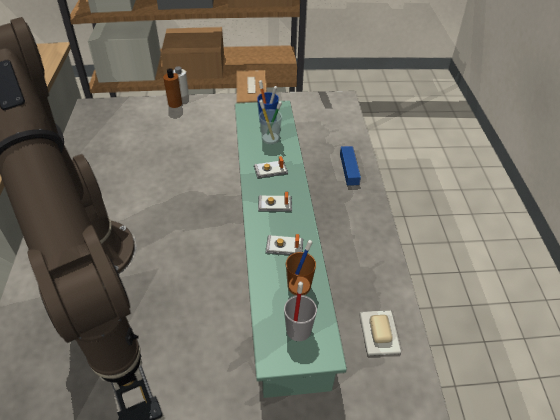

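Top view: +x is up and +y is left. Mounts are at about (216,217), (273,215) and (333,209), with their orange tabs on the far (+x) side. Tumblers are at about (110,211), (152,210), (386,192) and (438,195). The side view agrees.

Run:
```python
from h import *
from scipy.spatial.transform import Rotation as Ro
for n in("top","side"):
    im=dict(np.load(f"{n}0.npz")); hsv=cv2.cvtColor(im["pixels"],cv2.COLOR_RGB2HSV)
    o=cv2.inRange(hsv,(3,190,110),(14,255,255)); b=cv2.inRange(hsv,(13,90,80),(28,255,255))
    for nm,m,z in(("tab",o,.201 if n=="top" else .186),("brass",b,.182)):
        c,l,s,cen=cv2.connectedComponentsWithStats(m)
        for i in range(1,c):
            if s[i,4]<12 or s[i,4]>400: continue
            mm=(l==i); dp=im["z_map"][mm]; v,u=np.nonzero(mm)
            P=pts(im,np.c_[u,v],depth=dp)
            p=pts(im,cen[i:i+1],z=z)[0]
            if .4<p[0]<.75: print(n,nm,cen[i].round(1),s[i,2:],"plane",p.round(4),"depth",np.median(P,0).round(4),"ztop",P[:,2].max().round(3))
    if n=="top":
        H,W=im["z_map"].shape; vv,uu=np.mgrid[:H,:W]; P=pts(im,np.c_[uu.ravel(),vv.ravel()],depth=im["z_map"].ravel()).reshape(H,W,3)
        m=((P[...,2]>.163)&(P[...,2]<.35)&(P[...,0]>.4)&(P[...,0]<.75)&(abs(P[...,1])<.6)).astype(np.uint8)
        c,l,s,cen=cv2.connectedComponentsWithStats(m)
        for i in range(1,c):
            if s[i,4]>60:
                q=P[l==i]; r=cv2.minAreaRect(q[:,:2].astype(np.float32)*1000)
                print("blob",s[i,4],q.mean(0).round(3),q[:,2].max().round(3),np.round(r[0]),np.round(r[1]),round(r[2],1))
print(Ro.from_rotvec(status.observe()["ee_rot"]).as_matrix().round(3))
```

```text
top tab [335.3 192.5] [ 9  4 24] plane [ 0.604  -0.1371  0.201 ] depth [ 0.6037 -0.1363  0.2016] ztop 0.207
top tab [273.4 199. ] [ 8  3 23] plane [0.5874 0.021  0.201 ] depth [0.587  0.022  0.2025] ztop 1.535
top tab [212.8 201.3] [ 8  4 22] plane [0.582  0.1757 0.201 ] depth [0.5821 0.1749 0.2019] ztop 0.207
top brass [378.2 193.4] [ 6 13 40] plane [ 0.6051 -0.2495  0.182 ] depth [ 0.6055 -0.2524  0.1668] ztop 0.257
top brass [387.9 196.6] [ 6 15 58] plane [ 0.5967 -0.2742  0.182 ] depth [ 0.5994 -0.2762  0.1678] ztop 0.252
top brass [335.8 192.9] [ 8  4 14] plane [ 0.6069 -0.1404  0.182 ] depth [ 0.6025 -0.1388  0.2016] ztop 0.205
top brass [212.1 201.8] [ 8  4 21] plane [0.5846 0.18   0.182 ] depth [0.5804 0.1775 0.2013] ztop 0.206
top brass [332.4 210.4] [ 6  6 33] plane [ 0.5609 -0.1307  0.182 ] depth [ 0.5612 -0.1297  0.1827] ztop 0.186
top brass [272.2 217.4] [ 7  7 37] plane [0.5431 0.0245 0.182 ] depth [0.5418 0.0249 0.1824] ztop 1.535
top brass [215.9 219.6] [ 7  7 38] plane [0.5378 0.1692 0.182 ] depth [0.5372 0.169  0.1828] ztop 0.192
blob 806 [ 0.604 -0.265  0.214] 0.31
[... 921 characters left out ...]
] plane [0.5429 0.0153 0.182 ] depth [0.5423 0.0169 0.1804] ztop 0.186
side brass [279.6 241.9] [ 7  7 40] plane [ 0.5599 -0.1393  0.182 ] depth [ 0.5606 -0.1388  0.182 ] ztop 0.19
side brass [297.3 252.6] [10  3 15] plane [ 0.6031 -0.1772  0.182 ] depth [ 0.597  -0.2326  0.2523] ztop 0.255
side brass [287.2 261.2] [ 5 14 20] plane [ 0.5752 -0.2038  0.182 ] depth [ 0.5686 -0.255   0.2522] ztop 0.256
side brass [302.4 276.7] [ 27  40 364] plane [ 0.6092 -0.2535  0.182 ] depth [ 0.6093 -0.2914  0.212 ] ztop 1.173
side brass [298.6 259.1] [ 3  6 12] plane [ 0.6045 -0.1984  0.182 ] depth [ 0.5993 -0.235   0.2283] ztop 0.238
[[ 0.408 -0.913 -0.001]
 [-0.913 -0.408  0.001]
 [-0.001  0.    -1.   ]]
```

Heads by the top view: A (0.561,-0.132), B (0.543,0.022) and C (0.538,0.167). Tab directions are about -8.5°, -4.5° and +8.5°. Head heights (0.182) and head-to-tab distances (about 44 mm) match the data. I'm moving towards A now.

Request:
{"fn": "jog_arm", "kwargs": {"commands": "1 0.08 0.11 0.07 0 0 0.013; 1 0.08 0.11 0.07 0 0 0.013; 1 0.08 0.12 0.06 0 0 0.013; 1 0.08 0.12 0.05 0 0 0.013; 1 0.08 0.12 0 0 0 0.013", "force": 20}}

```text
clock: 0.6
position: [0.3761, -0.3958, 0.3038]
ee_rot: [2.928, -1.135, 0.005]
force: [1.3, -1.1, -0.9]
width: 0.614
```

Request:
{"fn": "jog_arm", "kwargs": {"commands": "1 0.09 0.12 0 0 0 0.013; 1 0.09 0.12 0 0 0 0.013; 1 0.09 0.12 0 0 0 0.013; 1 0.09 0.12 0 0 0 0.013; 1 0.09 0.12 0 0 0 0.013"}}

```text
clock: 1.1
position: [0.5103, -0.2152, 0.3016]
ee_rot: [3.099, -0.518, -0.0]
force: [0.9, -1.0, 0.9]
width: 0.179
```

Request:
{"fn": "jog_arm", "kwargs": {"commands": "1 0.085 0.138 0 0 0 0.015; 1 0.085 0.138 0 0 0 0.014; 1 0 0 -0.1 0 0 0; 1 0 0 -0.1 0 0 0; 1 0 0 -0.1 0 0 0"}}

```text
clock: 1.6
position: [0.5606, -0.1335, 0.2104]
ee_rot: [3.133, -0.237, -0.0]
force: [0.3, -0.3, -0.2]
width: 0.007
```

Request:
{"fn": "jog_arm", "kwargs": {"commands": "1 0 0 -0.02 0 0 0; 1 0 0 -0.01 0 0 0; 1 0 0 0 0 0 0; 1 0 0 0 0 0 0; 1 0 0 0 0 0 0"}}

```text
clock: 2.1
position: [0.5614, -0.1341, 0.204]
ee_rot: [3.132, -0.239, 0.003]
force: [0.1, -0.0, -0.5]
width: 0.003
```

Request:
{"fn": "jog_arm", "kwargs": {"commands": "1 0 0 -0.033 0 0 0; 1 0 0 -0.023 0 0 0; 1 0 0 0 0 0 0; 1 0 0 -0.01 0 0 0; 1 0 0 0 0 0 0"}}

```text
clock: 2.6
position: [0.5607, -0.1339, 0.1826]
ee_rot: [-3.132, 0.239, 0.0]
force: [-0.2, 0.5, 0.5]
width: 0.003
```

Request:
{"fn": "jog_arm", "kwargs": {"commands": "1 0 0 -0.006 0 0 0; 1 0 0 0 0 0 0; 1 0 0 -0.006 0 0 0; 1 0 0 0 0 0 0; 1 0 0 0 0 0 0"}}

```text
clock: 3.1
position: [0.5607, -0.134, 0.1793]
ee_rot: [3.132, -0.239, -0.0]
force: [0.6, -0.0, 0.2]
width: 0.003
```

Request:
{"fn": "jog_arm", "kwargs": {"commands": "1 0 0 -0.007 0 0 0; 1 0 0 0 0 0 0; 1 0 0 0 0 0 0; 1 0 0 0 0 0 0; 1 0 0 0 0 0 0"}}

```text
clock: 3.6
position: [0.5607, -0.134, 0.1772]
ee_rot: [3.133, -0.239, -0.0]
force: [-0.7, 0.0, -0.5]
width: 0.007
```

Request:
{"fn": "jog_arm", "kwargs": {"commands": "1 0 0 -0.007 0 0 0; 1 0 0 0 0 0 0; 1 0 0 0 0 0 0; 1 0 0 0 0 0 0; 1 0 0 0 0 0 0"}}

```text
clock: 4.1
position: [0.5607, -0.134, 0.1751]
ee_rot: [-3.133, 0.239, 0.0]
force: [0.6, 0.0, 0.2]
width: 0.004
```

No force shows even 7 mm below the expected head top, so either the bolt sank or the tip missed it. I'll look.

Run:
```python
from h import *
a=grab("top")["pixels"][160:260,280:400]; b=grab("side")["pixels"][190:290,230:350]
cv2.imwrite("pics/tapA.png",cv2.resize(np.hstack([a,b])[...,::-1],(792,330),interpolation=cv2.INTER_CUBIC))
```

```text
(no output)
```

View pics/tapA.png

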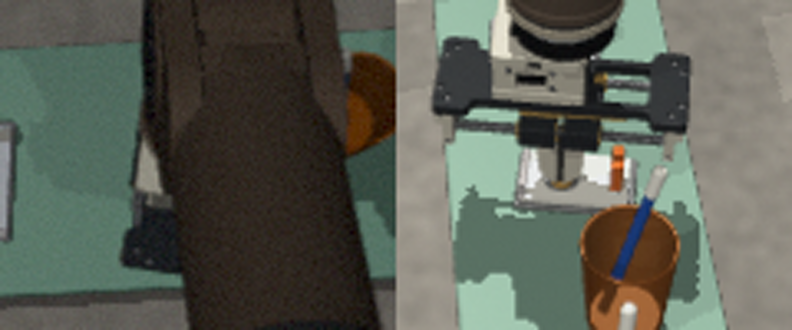

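The side crop shows the fingertip on A's bolt head (about (560,183) in the crop). I'll lift off and compare the head with its earlier image.

Request:
{"fn": "jog_arm", "kwargs": {"commands": "1 0 0 0.06 0 0 0; 1 0 0 0.1 0 0 0; 1 0 0 0.1 0 0 0; 1 0 0 0 0 0 0; 1 0 0 0 0 0 0"}}

```text
clock: 4.7
position: [0.561, -0.134, 0.2536]
ee_rot: [3.132, -0.239, 0.002]
force: [-0.8, 0.1, -0.0]
width: 0.006
```

Run:
```python
from h import *
im0=dict(np.load("side0.npz")); im=grab("side")
for q in (im0,im):
    hsv=cv2.cvtColor(q["pixels"],cv2.COLOR_RGB2HSV); b=cv2.inRange(hsv,(13,90,80),(28,255,255))
    for nm,c0 in(("A",(279.6,241.9)),("B",(270.4,200.1)),("C",(266.5,166.5))):
        u,v=map(round,c0); m=np.zeros_like(b); m[v-8:v+9,u-8:u+9]=b[v-8:v+9,u-8:u+9]
        y,x=np.nonzero(m)
        if len(x)==0: print(nm,"none");continue
        P=pts(q,np.c_[x,y],depth=q["z_map"][m>0])
        print(nm,len(x),x.mean().round(1),y.mean().round(1),np.median(P,0).round(4),np.percentile(P[:,2],[25,75,90]).round(4))
a,b=[q["pixels"][190:290,230:350] for q in (im0,im)]
cv2.imwrite("pics/A2.png",cv2.resize(np.hstack([a,b])[...,::-1],(792,330),interpolation=cv2.INTER_CUBIC))
```

```text
A 40 279.6 241.9 [ 0.5606 -0.1388  0.182 ] [0.1788 0.1833 0.1844]
B 34 270.4 200.1 [0.5423 0.0169 0.1804] [0.1779 0.1826 0.1838]
C 32 266.5 166.5 [0.538  0.1625 0.1791] [0.176  0.1826 0.1845]
A 39 279.6 243.1 [ 0.559  -0.1376  0.1739] [0.1708 0.1753 0.1779]
B 16 271.4 202.4 [ 0.5353 -0.1531  0.3455] [0.3438 0.3475 0.3489]
C none
```

View pics/A2.png

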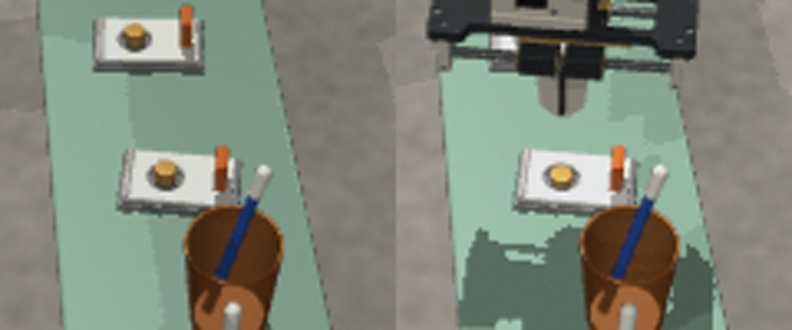

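Bolt A has sunk: by depth its head went from 0.182 to 0.174, and the crop shows it close to the cap. So A is the loose one. Next I open the jaws partly and go over A's tab at about (0.604,-0.139).

Request:
{"fn": "jog_arm", "kwargs": {"commands": "0.4 0.07 -0.009 0 0 0 0; 0.4 0.073 -0.008 0 0 0 0; 0.4 0 0 0 0 0 0; 0.4 0 0 0 0 0 0; 0.4 0 0 0 0 0 0"}}

```text
clock: 5.25
position: [0.6027, -0.1389, 0.2523]
ee_rot: [-3.132, 0.238, 0.003]
force: [-0.1, 1.3, 0.5]
width: 0.294
```

Run:
```python
from h import *
im=grab("side"); print(status.observe()["position"],status.observe()["width"])
cv2.imwrite("pics/over.png",cv2.resize(im["pixels"][160:270,230:350][...,::-1],(720,600)[:2],interpolation=cv2.INTER_CUBIC))
```

```text
[ 0.60273174 -0.13903447  0.25265787] 0.2994524957787524
```

View pics/over.png

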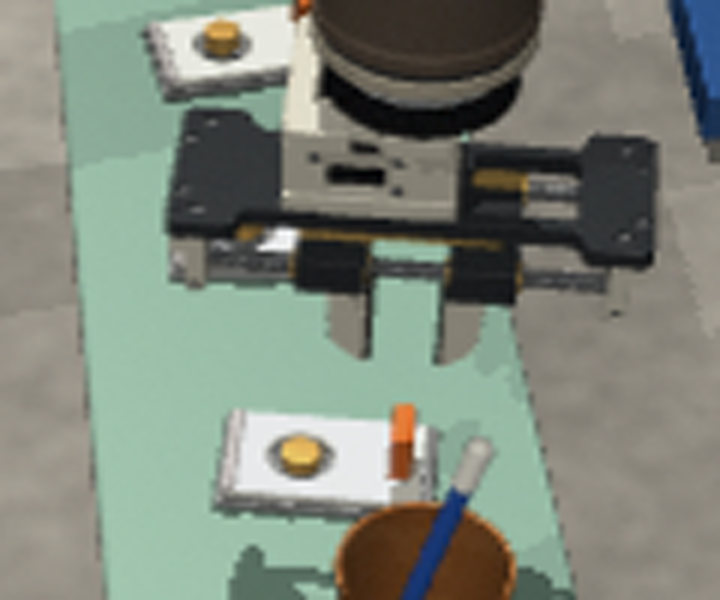

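The side crop shows the finger gap (about x 403) lined up with the tab (403,440). I'll descend and close.

Request:
{"fn": "jog_arm", "kwargs": {"commands": "0.4 0 0 -0.08 0 0 0; 0.4 0 0 -0.08 0 0 0; 0.4 0 0 -0.06 0 0 0; 0.4 0 0 -0.015 0 0 0; 0.4 0 0 0 0 0 0"}}

```text
clock: 5.8
position: [0.603, -0.1391, 0.1824]
ee_rot: [-3.132, 0.239, 0.002]
force: [0.6, -0.0, -0.5]
width: 0.299
```

Request:
{"fn": "jog_arm", "kwargs": {"commands": "0.4 0 0 -0.01 0 0 0; 0.4 0 0 0 0 0 0; 1 0 0 0 0 0 0; 1 0 0 0 0 0 0; 1 0 0 0 0 0 0", "force": 15}}

```text
clock: 6.3
position: [0.6049, -0.1392, 0.1805]
ee_rot: [3.132, -0.239, 0.005]
force: [0.6, -0.0, -0.5]
width: 0.113
```

Request:
{"fn": "jog_arm", "kwargs": {"commands": "1 0 0 0 0 0 0; 1 0 0 0 0 0 0; 1 0 0 0 0 0 0; 1 0 0 0 0 0 0; 1 0 0 0 0 0 0"}}

```text
clock: 6.8
position: [0.6049, -0.1392, 0.1804]
ee_rot: [3.132, -0.239, 0.005]
force: [4.7, -0.1, 2.3]
width: 0.111
```

The opening is 10.2 mm, which is the tab's thickness, so the grip holds. Next I compute the arc steps about the hinge.

Run:
```python
from h import *
s=status.observe(); print(s["joints"].round(2),s["force"].round(1))
y=np.deg2rad(-8.7); d=np.array([np.cos(y),np.sin(y),0]); z=np.array([0,0,1.]); ax=np.cross(d,z)
r=np.array([.074,.0145]); p=lambda t:(r[0]*np.cos(t)-r[1]*np.sin(t))*d+(r[0]*np.sin(t)+r[1]*np.cos(t))*z
for k in range(12):
    a,b=np.deg2rad([5*k,5*k+5]); print(5*k+5,((p(b)-p(a))/.3).round(4),(ax*5/360).round(4))
```

```text
[ 0.39  0.5  -0.36  1.62  0.19  1.06 -0.18] [ 4.7 -0.1  2.3]
5 [-0.0051  0.0008  0.0213] [-0.0021 -0.0137  0.    ]
10 [-0.0069  0.0011  0.0208] [-0.0021 -0.0137  0.    ]
15 [-0.0087  0.0013  0.0201] [-0.0021 -0.0137  0.    ]
20 [-0.0104  0.0016  0.0193] [-0.0021 -0.0137  0.    ]
25 [-0.012   0.0018  0.0183] [-0.0021 -0.0137  0.    ]
30 [-0.0135  0.0021  0.0171] [-0.0021 -0.0137  0.    ]
35 [-0.0149  0.0023  0.0159] [-0.0021 -0.0137  0.    ]
40 [-0.0163  0.0025  0.0145] [-0.0021 -0.0137  0.    ]
45 [-0.0174  0.0027  0.013 ] [-0.0021 -0.0137  0.    ]
50 [-0.0185  0.0028  0.0114] [-0.0021 -0.0137  0.    ]
55 [-0.0194  0.003   0.0098] [-0.0021 -0.0137  0.    ]
60 [-0.0202  0.0031  0.008 ] [-0.0021 -0.0137  0.    ]
```

Request:
{"fn": "jog_arm", "kwargs": {"commands": "1 -0.005 0.001 0.021 -0.002 -0.014 0; 1 -0.007 0.001 0.021 -0.002 -0.014 0; 1 -0.009 0.001 0.02 -0.002 -0.014 0; 1 0 0 0 0 0 0; 1 0 0 0 0 0 0", "force": 20}}

```text
clock: 7.3
position: [0.5983, -0.1382, 0.1999]
ee_rot: [3.086, -0.235, 0.421]
force: [6.4, -0.3, 0.1]
width: 0.109
```

```bash
python3 -c "
from h import *
s=status.observe(); print(s['joints'].round(2),s['force'].round(1),s['ft_torque'].round(2),s['width'])"
```

```text
[ 0.44  0.33 -0.38  1.87  0.21  0.71 -0.2 ] [ 6.4 -0.3  0.1] [-0.16 -1.18  0.01] 0.10909915987066605
```

Request:
{"fn": "jog_arm", "kwargs": {"commands": "1 -0.01 0.002 0.019 -0.002 -0.014 0; 1 -0.012 0.002 0.018 -0.002 -0.014 0; 1 0 0 0 0 0 0; 1 0 0 0 0 0 0; 1 0 0 0 0 0 0"}}

```text
clock: 7.8
position: [0.5918, -0.1371, 0.2107]
ee_rot: [3.026, -0.23, 0.689]
force: [4.1, -1.0, 4.9]
width: 0.107
```

```bash
python3 -c "
from h import *
s=status.observe(); print(s['joints'].round(2),s['force'].round(1),s['ft_torque'].round(2),s['width'])"
```

```text
[ 0.46  0.24 -0.38  2.03  0.23  0.45 -0.23] [ 4.1 -1.   4.9] [-0.23 -0.73 -0.06] 0.10687455511511965
```

j6 is falling towards its 0.12 limit, which it would reach at about 37° of tool tilt. I'll continue to about 33° and see how the solver copes.

Request:
{"fn": "jog_arm", "kwargs": {"commands": "1 -0.011 0.002 0.014 -0.002 -0.011 0; 1 -0.011 0.002 0.013 -0.002 -0.011 0; 1 0 0 0 0 0 0; 1 0 0 0 0 0 0; 1 0 0 0 0 0 0"}}

```text
clock: 8.3
position: [0.5852, -0.1361, 0.2187]
ee_rot: [2.958, -0.224, 0.894]
force: [3.3, -1.8, 6.2]
width: 0.109
```

```bash
python3 -c "
from h import *
s=status.observe(); print(s['joints'].round(3),s['force'].round(1),s['ft_torque'].round(2),s['width'])"
```

```text
[ 0.425  0.174 -0.328  2.163  0.318  0.237 -0.32 ] [ 3.3 -1.8  6.2] [-0.28 -0.65 -0.2 ] 0.10853392463122276
```

Request:
{"fn": "jog_arm", "kwargs": {"commands": "1 -0.006 0.001 0.006 -0.001 -0.005 0; 1 -0.006 0.001 0.006 -0.001 -0.005 0; 1 0 0 0 0 0 0; 1 0 0 0 0 0 0; 1 0 0 0 0 0 0"}}

```text
clock: 8.8
position: [0.5816, -0.1355, 0.2221]
ee_rot: [2.921, -0.22, 0.985]
force: [3.4, -1.9, 6.4]
width: 0.109
```

```bash
python3 -c "
from h import *
s=status.observe(); print(s['joints'].round(3),s['force'].round(1),s['ft_torque'].round(2),s['width'])"
```

```text
[ 0.346  0.146 -0.238  2.228  0.426  0.132 -0.433] [ 3.4 -1.9  6.4] [-0.24 -0.74 -0.2 ] 0.10880294144839522
```

The tool is at 36.9° tilt with j6 at 0.132, next to its limit. From here I go on along the arc without tilting further (slightly backing the tilt off), with a light grip so the tab can turn between the pads.

Request:
{"fn": "jog_arm", "kwargs": {"commands": "1 0 0 0 0 0.003 0; 1 -0.008 0.001 0.005 0 0.002 0; 1 -0.008 0.001 0.005 0 0.001 0; 1 -0.008 0.001 0.005 0 0 0; 1 0 0 0 0 0 0", "force": 5}}

```text
clock: 9.3
position: [0.5741, -0.1344, 0.2266]
ee_rot: [2.937, -0.218, 0.93]
force: [5.5, -2.4, 4.0]
width: 0.132
```

```bash
python3 -c "
from h import *
s=status.observe(); print(s['joints'].round(3),s['force'].round(1),s['ft_torque'].round(2),s['width'])"
```

```text
[ 0.419  0.138 -0.321  2.199  0.349  0.209 -0.353] [ 5.5 -2.4  4. ] [-0.34 -0.99 -0.11] 0.1320161873242144
```

Request:
{"fn": "jog_arm", "kwargs": {"commands": "1 -0.011 0.002 0.006 0 0 0; 1 -0.011 0.002 0.005 0 0 0; 1 -0.011 0.002 0.005 0 0 0; 1 -0.011 0.001 0.004 0 0 0; 1 0 0 0 0 0 0"}}

```text
clock: 9.8
position: [0.5611, -0.1324, 0.233]
ee_rot: [2.936, -0.218, 0.931]
force: [4.0, -2.3, 6.8]
width: 0.162
```

Run:
```python
from h import *
s=status.observe(); print(s['joints'].round(3),s['force'].round(1),s['ft_torque'].round(2),s['width'])
im=grab("side"); np.savez("side_l.npz",**im)
cv2.imwrite("pics/lift.png",cv2.resize(im["pixels"][160:270,225:355][...,::-1],(709,600),interpolation=cv2.INTER_CUBIC))
```

```text
[ 0.455  0.109 -0.353  2.215  0.303  0.219 -0.308] [ 4.  -2.3  6.8] [-0.36 -1.22 -0.1 ] 0.16247166809734961
```

View pics/lift.png

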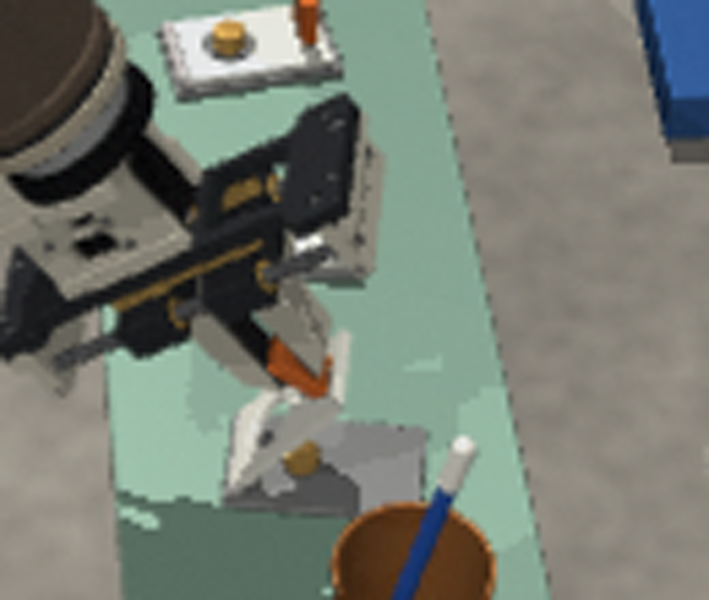

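The crop shows A's cap standing open with the tab (about (300,365)) between the fingers, and B's cap shut. I'll add a few degrees of margin and then measure the angle.

Request:
{"fn": "jog_arm", "kwargs": {"commands": "1 -0.009 0.001 0.003 0 -0.002 0; 1 -0.009 0.001 0.003 0 -0.002 0; 1 -0.008 0.001 0.002 0 -0.001 0; 1 0 0 0 0 0 0; 1 0 0 0 0 0 0"}}

```text
clock: 10.35
position: [0.5537, -0.1313, 0.2356]
ee_rot: [2.923, -0.219, 0.979]
force: [4.5, -1.1, 8.2]
width: 0.179
```

Request:
{"fn": "jog_arm", "kwargs": {"commands": "1 0 0 0 0 0 0; 1 0 0 0 0 0 0; 1 0 0 0 0 0 0; 1 0 0 0 0 0 0; 1 0 0 0 0 0 0"}}

```text
clock: 10.85
position: [0.5538, -0.1313, 0.2356]
ee_rot: [2.923, -0.219, 0.979]
force: [4.3, -1.8, 8.4]
width: 0.178
```

Run:
```python
from h import *
s=status.observe(); print(s['joints'].round(3),s['dq'].round(3),s['force'].round(1),s['ft_torque'].round(2),s['width'])
y=np.deg2rad(-8.7); d=np.array([np.cos(y),np.sin(y)]); n=np.array([-d[1],d[0]]); o=np.array([.561,-.133])
for nm,im in(("prev",dict(np.load("side_l.npz"))),("now",grab("side"))):
    H,W=im["z_map"].shape; vv,uu=np.mgrid[:H,:W]; P=pts(im,np.c_[uu.ravel(),vv.ravel()],depth=im["z_map"].ravel()).reshape(H,W,3)
    hsv=cv2.cvtColor(im["pixels"],cv2.COLOR_RGB2HSV)
    L=np.dstack([(P[...,:2]-o)@d,(P[...,:2]-o)@n,P[...,2]-.16])
    box=(abs(L[...,1])<.035)&(L[...,0]>-.05)&(L[...,0]<.07)
    tab=L[box&(cv2.inRange(hsv,(3,170,80),(14,255,255))>0)&(L[...,2]>.03)]
    c=np.median(tab,0); a=np.arctan2(c[2]-.006,c[0]+.03)-np.arctan2(.020,.074)
    print(nm,"tab",len(tab),c.round(4),"r",np.hypot(c[2]-.006,c[0]+.03).round(4),"(expect .0767) cap angle",a.round(3))
    b=cv2.inRange(hsv,(13,90,60),(28,255,255))>0; h=L[box&b&(L[...,2]<.03)]; print("brass head",len(h),np.median(h,0).round(4))
    for q,(yy) in(("B",.022),("C",.167)):
        m=(abs(P[...,1]-yy)<.03)&(cv2.inRange(hsv,(3,170,80),(14,255,255))>0)&(P[...,0]>.5)&(P[...,0]<.65)
        if m.sum(): print(q,"tab",m.sum(),np.median(P[m],0).round(4),P[m][:,2].max().round(3))
cv2.imwrite("pics/final.png",im["pixels"][...,::-1])
cv2.imwrite("pics/final2.png",cv2.resize(im["pixels"][90:300,200:400][...,::-1],(571,600),interpolation=cv2.INTER_CUBIC))
```

```text
[ 0.464  0.088 -0.353  2.253  0.306  0.168 -0.312] [0.001 0.    0.001 0.001 0.001 0.    0.001] [ 4.3 -1.8  8.4] [-0.32 -1.24 -0.11] 0.17774416976942017
prev tab 53 [-0.0048 -0.0112  0.0837] r 0.0817 (expect .0767) cap angle 0.993
brass head 30 [ 0.0012 -0.0065  0.0126]
C tab 30 [0.5819 0.1638 0.1949] 0.204
now tab 53 [-0.0122 -0.0105  0.0846] r 0.0805 (expect .0767) cap angle 1.084
brass head 37 [ 0.0001 -0.0047  0.0139]
C tab 31 [0.5819 0.1629 0.1957] 0.206
```

View pics/final2.png

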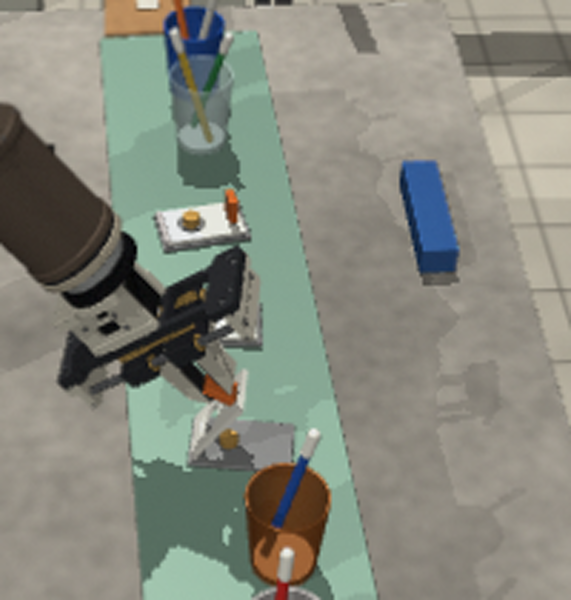

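The two estimates agree on about 1.0 rad open: about 1.08 from the tab's position, and about 0.99 from tool tilt plus jaw opening. The arm is at rest, the picture shows the tumblers in place, and C's cap is shut. B was shut in the previous picture and is now mostly hidden. Handing in.

```bash
python3 -c "
from h import *
print(arm.sign_off())"
```

```text
the job is handed in; nothing more can be done
None
```

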